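# Unlock the child-resistant cap of the orange-capped reagent bottle

## Task

Three amber reagent bottles are clamped in holders on the bench. Unlock the child-resistant orange cap: push it down, keep it down while you turn it anticlockwise (seen from above) past its ratchet as far as its stop, then let go so that it springs back up and stays turned. Leave the white child-resistant cap beside it alone.

Things in the scene. Friction and masses are not known exactly. Their poses are not given: they have to be found in the camera images.
- orange_top (a point): centre of the flat top of the orange cap, on its axis, 202 mm above the bench; z up, x along the black pointer line on the top. The cap is a ribbed upright cylinder, 43 mm in diameter over its ribs and 30 mm high below this point; grip it round the side from above. The bottle's shoulder begins to widen about 45 mm below this point.
- orange_bottle: the holder with the amber bottle (76 mm in diameter) that carries the orange cap; origin at the centre of its underside on the bench. Fixed: clamped in a grey collar on a round 100 mm foot bolted down, it cannot turn or tip. Two like bottles in like holders stand beside it in any order, axes at least 105 mm apart: one with a white cap, one with a small black cap (32 mm across, 184 mm above the bench).
- orange_press (a joint): how far the orange cap is pushed down, in m: 0 at rest (up), 0.010 at the bottom. A spring pushes it up with 4 N at rest and 12 N at the bottom. From 0.0055 down the lugs inside the cap pass under the ratchet teeth; 0.008 is a good depth for turning.
- orange_turn (a joint): how far the orange cap is turned anticlockwise seen from above, in rad: starts between 0 and 0.12 (locked), hard stop at 1.2. Not pressed down, it is blocked at about 0.25 by the ratchet teeth; they are passed at about 0.8, and then the cap springs up on the far side and cannot turn back. Friction 0.06 N m; it stays where it is left.
- white_top (a point): centre of the top of the white cap, which is of the same kind and size as the orange one and sits on a bottle of its own; it is to be left alone.

How it is judged:
By the outcome, as a careful person would: the job done as asked, in the order asked, and still so for the second after the job is handed in, with the robot touching nothing.
It also fails if it takes over 35 s, if anything falls off the work surface, if the arm or the gripper's body presses on something with over 40 N, if the wrist force passes 120 N, or if a joint passes its speed limit or range.

## Robot

A 6-joint arm with a two-finger parallel gripper is mounted at the origin on a cart in front of the work surface, level with it; the furniture and walls round the work are solid. World frame = base frame: x ahead of the robot, y to its left, z up, the work surface at z = 0. Lengths are in m, angles in rad, forces in N, time in s.
With the tool pointing down it reaches from about 0.35 to 0.775 m from the base axis. Payload 7.3 kg.
Tool frame: the origin (TCP) lies at the very end of the fingers, on their centre line; the grasp point (between the pads) lies 19 mm behind it (robot.tcp_to_grasp is the distance from the TCP to the grasp point, in m); x points along the fingers, y is the direction in which the jaws open and shut, and the axes are right-handed (so a half turn about x gives the same grasp; the last joint's range is limited). The gripper opens to 92 mm and grips with 3 to 60 N. Pads are 19 mm wide; open, the fingers measure 130 mm over their backs; the gripper's body (75 mm by 190 mm) begins 47 mm behind the grasp point.
Start: joints at [-1.268, 0.342, 1.524, -0, 1.275, -0.146], TCP at [0.228, -0.473, 0.227] pointing down, gripper open.
Joint ranges: [-2.53, 2.53], [-0.77, 2.02], [0.04, 2.7], [-1, 4.14], [0.28, 2.66], [-3.11, 3.11]. Speed limits (rad/s): [2.57, 2.57, 3.14, 3.14, 3.14, 3.14].

## Interface

Orientations are given as [roll, pitch, yaw] about the fixed x, y, z axes, in that order (R = Rz(yaw) Ry(pitch) Rx(roll)).
In Python, from cell import robot gives the robot as it stands.
- The arm moves only by the tool move_arm, never from a script. Its argument "increments" is a list of rows, each a list of 4 numbers: the shift along the tool's x, y, z normalised to -1 to 1, where 1 is 40 cm, then the turn about the tool's x normalised to -1 to 1, where 1 is 60 degrees. In form: [[dx, dy, dz, twist], ...]. A call has 1 to 5 rows; each row is the pose to reach, as a shift and turn from the pose commanded when the call began, along the tool's axes at that moment; what a row does not reach only later rows make up. A row lasts 1/8 s, in which the tool goes at most 62.5 mm and 10.7 degrees, less where a joint would pass 70% of its speed; a pose out of reach is approached as far as the arm can. A call with a number of a shift or a turn outside -1 to 1 is refused whole. A call with a gripper value outside its range is refused whole. "gripper" is the closure, from 0 (fully open) to 1 (shut), set as the call begins (left out, the last holds). The fingers move at their own pace and stop on an object; "squeeze" is the grip in N (left out, the last holds). Time passes only in rows, so rows that repeat a pose let the fingers close. It gives the time, the measured TCP pose, the force and the opening at its end, in the units of the state.
- robot.observe(): the state, without advancing time (a new reading comes with each control period).
- robot.read_camera(name): name is "scene" or "side" or "wrist"; returns the picture (420x560x3 uint8, red, green, blue); there is no depth.
- robot.camera_params(name): a dict with "fx", "fy", "cx", "cy" (pixels), "k1" (the pictures are not rectified: a ray, as slopes to the right and down, at radius r is drawn at 1 + k1 r^2 times it, then the intrinsics apply), "R" (3x3) and "t" (3): a world point X has camera coordinates R X + t; the wrist camera has in their place "tool_from_camera" (4x4, takes a point from camera to tool coordinates, whose origin is the TCP and whose axes are the tool frame's). Camera axes: x right, y down, z forward; pixel columns grow to the right and rows downward; lengths in m; the calibration is good to about 2 mm. A picture is of the moment at which its call begins: read the wrist's pose just before it. camera_params takes no time and is no camera call.
- robot.hand_in(): hands the job in, once; it reports no verdict.
The state is a dict: "time": time; "qpos": joint angles; "qvel": joint speeds; "joint_efforts": joint torques, N m; "tool_pos": TCP position; "tool_rot": TCP orientation; "contact_force": force on the tool from outside, world axes, zero at the start; "torque": the same for the moment, N m; "opening": finger opening in m.
Only numpy, scipy, OpenCV 4.12 (cv2) and the standard library are available. Lean on these libraries where they do the work, as an engineer would, in place of code of your own. Each camera call takes 0.05 s, during which the arm holds its last target.

## Working session

There is one attempt and no reset: what is moved stays moved. The work goes in short steps, Python scripts to look and compute and a tool call to move; the robot and the scene stay as the last step left them, time stands still between calls to the robot, and variables do not carry over. Pictures are saved under pics/ and viewed, and the job is handed in when it is done.

Besides the shell and the picture viewer there is one more tool, called after ">>>" as name(argument=value, ...), one argument or row to a line, values as JSON. move_arm: Moves the arm, as the interface text tells. Its arguments: {"type":"object","properties":{"increments":{"type":"array","items":{"type":"array","items":{"type":"number"}}},"gripper":{"type":"number"},"squeeze":{"type":"number"}},"required":["increments"]}

```bash
mkdir -p pics; cat > h.py <<'E'
import numpy as np,cv2
from cell import robot
def snap(n,f):
    im=robot.read_camera(n); cv2.imwrite('pics/'+f,im[:,:,::-1]); return im
def ray(n,px,o=None):
    p=robot.camera_params(n)
    d=np.array([[p['k1'],0,0,0]]) if 0 else np.array([p['k1'],0,0,0,0.])
    K=np.array([[p['fx'],0,p['cx']],[0,p['fy'],p['cy']],[0,0,1.]])
    u=cv2.undistortPoints(np.array([[px]],float),K,d)[0,0]
    v=np.array([u[0],u[1],1.])
    if 'R' in p:
        R=np.array(p['R']);t=np.array(p['t']);return -R.T@t,R.T@v
    from scipy.spatial.transform import Rotation as Ro
    T=np.array(p['tool_from_camera']);A=Ro.from_euler('xyz',o['tool_rot']).as_matrix()
    return A@T[:3,3]+np.array(o['tool_pos']),A@T[:3,:3]@v
def onz(n,px,z,o=None):
    c,v=ray(n,px,o); return c+v*(z-c[2])/v[2]
E
python3 - <<'E'
from h import *
print(robot.observe())
for n in('scene','side'):
    print(robot.camera_params(n)); snap(n,n+'0.png')
E
```

```text
{'time': 0.0, 'qpos': array([-1.26800182e+00,  3.42725001e-01,  1.52500955e+00,  2.38162631e-06,
        1.27541150e+00, -1.46018927e-01]), 'qvel': array([ 0.00029894, -0.00018578, -0.00026686, -0.00174084,  0.00091498,
       -0.00167508]), 'joint_efforts': array([-7.55896945e-04, -4.31244206e+01, -2.44226092e+01,  7.15351151e-02,
        5.58750762e-02, -1.20217610e-04]), 'tool_pos': array([ 0.22768461, -0.47260606,  0.22604639]), 'tool_rot': array([-1.71828133,  1.56924293,  1.87212407]), 'contact_force': array([-0.04267536, -0.19575909,  0.65356309]), 'torque': array([ 0.00769596, -0.04890842, -0.00454413]), 'opening': 0.09184044545718666}
{'fx': 484.14894589314605, 'fy': 484.14894589314605, 'cx': 274.0404121789928, 'cy': 207.47306026317298, 'k1': -0.07948964692588988, 'R': array([[-0.84364124, -0.53663064, -0.01723424],
       [-0.27052669,  0.45258564, -0.84969498],
       [ 0.46377232, -0.7121754 , -0.52699282]]), 't': array([0.59708571, 0.11730499, 0.88565492])}
{'fx': 543.7937283924606, 'fy': 543.7937283924606, 'cx': 272.6218396443666, 'cy': 212.26796629982547, 'k1': 0.027715213757841334, 'R': array([[ 0.9963524 , -0.08283004,  0.02052018],
       [-0.01674305, -0.42554903, -0.90478047],
       [ 0.08367534,  0.90113662, -0.42538363]]), 't': array([-0.51083532,  0.27346849,  0.57963219])}
```

View pics/scene0.png

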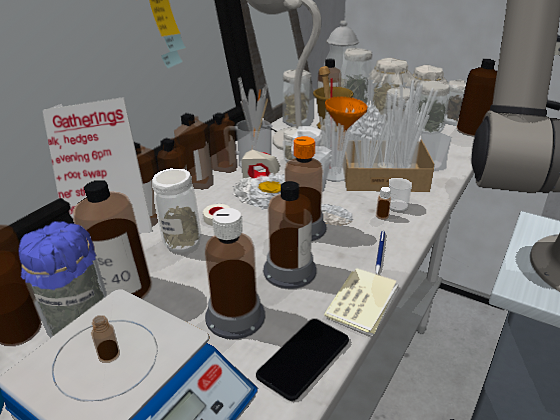

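View pics/side0.png

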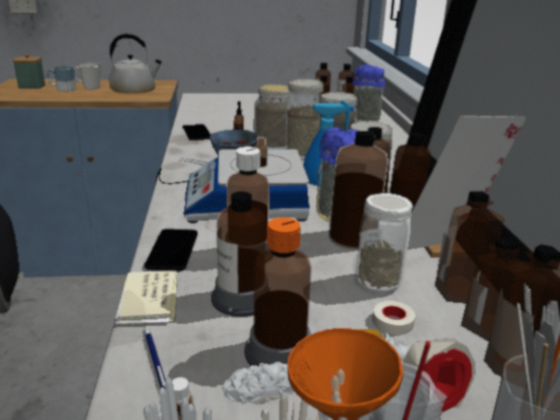

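The orange cap is at about (304,148) in the scene view and (284,233) in the side view. The white cap is at (228,225) and (247,158), and the black cap at (290,190) and (241,202). An orange funnel at about (346,110) in the scene view is a decoy. Next I'll zoom in and locate the caps.

```bash
python3 - <<'E'
from h import *
a=cv2.imread('pics/scene0.png');b=cv2.imread('pics/side0.png')
z=lambda i,x,y:cv2.resize(i[y:y+60,x:x+80],None,fx=5,fy=5,interpolation=cv2.INTER_CUBIC)
cv2.imwrite('pics/z.png',np.hstack([z(a,265,120),z(b,245,205)]))
for n,i,(x,y) in(('scene',a,(265,120)),('side',b,(245,205))):
    h=cv2.cvtColor(i,cv2.COLOR_BGR2HSV);m=cv2.inRange(h,(3,150,100),(18,255,255))
    k,l,s,c=cv2.connectedComponentsWithStats(m)
    for q,w in zip(s[1:],c[1:]):
        if q[4]>60: print(n,q,w)
E
```

```text
scene [325  93  42  25 668] [345.34431138 105.75598802]
scene [294 136  21  23 430] [303.87209302 147.15116279]
side [267 218  33  34 996] [283.31526104 234.32429719]
side [ 288  329  115   84 6556] [341.04438682 367.53538743]
```

View pics/z.png

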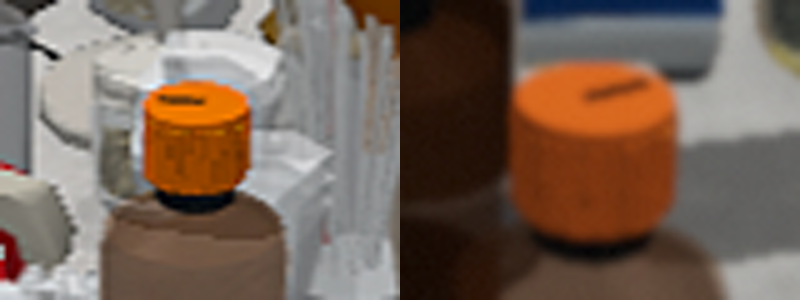

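```bash
python3 - <<'E'
from h import *
print(onz('scene',(304.2,139.9),.202),onz('side',(283.4,224.4),.202))
c1,v1=ray('scene',(304.2,139.9));c2,v2=ray('side',(283.4,224.4))
s=np.linalg.lstsq(np.stack([v1,-v2],1),c2-c1,rcond=None)[0];print(c1+s[0]*v1,c2+s[1]*v2)
print('white',onz('scene',(227.5,214.5),.202),onz('side',(246.5,152),.202),'black',onz('scene',(290,185),.184),onz('side',(241,198),.184))
a=onz('side',(282,224.8),.202);b=onz('side',(294.3,221.2),.202);d=b-a;print('yaw',np.arctan2(d[1],d[0]))
a=onz('scene',(304.5,140),.202);b=onz('scene',(297,138.7),.202);d=b-a;print('yaw',np.arctan2(d[1],d[0]))
from scipy.spatial.transform import Rotation as Ro
print(Ro.from_euler('xyz',robot.observe()['tool_rot']).as_matrix().round(4))
T=robot.camera_params('wrist')['tool_from_camera'];print(T)
E
```

```text
[0.53575804 0.15741981 0.202     ] [0.53506943 0.15646937 0.202     ]
[0.53576348 0.15741003 0.20199505] [0.53516322 0.15727936 0.20159486]
white [0.50173284 0.44232002 0.202     ] [0.50000446 0.4349191  0.202     ] black [0.48556082 0.29396021 0.184     ] [0.48587938 0.28134198 0.184     ]
yaw 0.5208345209439317
yaw 0.12518609140616951
[[-4.000e-04  4.339e-01 -9.010e-01]
 [ 1.400e-03 -9.010e-01 -4.339e-01]
 [-1.000e+00 -1.400e-03 -2.000e-04]]
[[ 8.63215511e-04 -2.98589995e-01  9.54381093e-01 -1.56826007e-01]
 [ 9.99999154e-01 -6.70588755e-04 -1.11427802e-03 -4.61832538e-04]
 [ 9.72709496e-04  9.54381247e-01  2.98589163e-01 -8.15550607e-02]
 [ 0.00000000e+00  0.00000000e+00  0.00000000e+00  1.00000000e+00]]
```

```bash
python3 - <<'E'
from h import *
def tri(p,q):
    c1,v1=ray('scene',p);c2,v2=ray('side',q)
    s=np.linalg.lstsq(np.stack([v1,-v2],1),c2-c1,rcond=None)[0];print(c1+s[0]*v1,c2+s[1]*v2)
tri((346,105),(345,366))
tri((227.5,214.5),(246.5,152))
tri((290,185),(241,198))
from scipy.spatial.transform import Rotation as Ro
R=Ro.from_euler('xyz',robot.observe()['tool_rot']).as_matrix()
p=robot.observe()['tool_pos']
for z in (.26,.175): print((R.T@(np.array([.5354,.157,z])-p)/.4).round(4))
E
```

```text
[ 0.56396117 -0.08947114  0.18914746] [ 0.56341358 -0.08959327  0.18883803]
[0.50232708 0.44160168 0.20140941] [0.50025125 0.4411547  0.1998644 ]
[0.48793022 0.28999348 0.18142144] [0.48611477 0.28958714 0.18037835]
[-0.083  -1.0845 -1.3761]
[ 0.1295 -1.0842 -1.3761]
```

>>> move_arm(
  increments=[
    [-0.15,0,0,0],
    [-0.3,0,0,0],
    [-0.32,-0.09,-0.12,0],
    [-0.32,-0.18,-0.24,0],
    [-0.32,-0.27,-0.36,0],
  ],
  gripper=0,
)

```text
time: 0.72
tool_pos: [0.3111, -0.3115, 0.3545]
tool_rot: [-2.26, 1.57, 1.329]
contact_force: [1.0, 0.2, 0.0]
opening: 0.0917
```

>>> move_arm(
  increments=[
    [0,-0.09,-0.12,0],
    [0,-0.18,-0.24,0],
    [0,-0.27,-0.36,0],
    [0,-0.36,-0.48,0],
    [0,-0.45,-0.6,0],
  ],
)

```text
time: 1.35
tool_pos: [0.4493, -0.045, 0.3545]
tool_rot: [0.446, 1.571, -2.247]
contact_force: [0.4, -1.1, -0.1]
opening: 0.0917
```

```bash
cat >> h.py <<'E'
def togo(z,xy=(.5354,.157)):
    from scipy.spatial.transform import Rotation as Ro
    o=robot.observe()
    R=Ro.from_euler('xyz',o['tool_rot']).as_matrix()
    print('togo',(R.T@(np.array([*xy,z])-o['tool_pos'])/.4).round(4),'yawy',np.degrees(np.arctan2(R[1,1],R[0,1])),'t',o['time'],o['tool_pos'],'q',o['qpos'].round(3),'F',o['contact_force'].round(2),'M',o['torque'].round(3),o['opening'],'x',R[:,0].round(4))
E
python3 -c "
from h import *
togo(.26)"
```

```text
togo [ 0.2362 -0.3616 -0.4131] yawy -64.28794046166396 t 1.35 [ 0.4492747  -0.04500022  0.35454613] q [-0.27   0.131  1.455 -0.     1.556  0.852] F [ 0.37 -1.06 -0.08] M [-0.06  -0.02   0.037] 0.09170200464649227 x [-2.e-04 -2.e-04 -1.e+00]
```

>>> move_arm(
  increments=[
    [0,-0.1,-0.1,0],
    [0,-0.19,-0.21,0],
    [0,-0.28,-0.3,0],
    [0,-0.3,-0.33,0],
    [0,-0.3,-0.33,0],
  ],
)

```text
time: 1.98
tool_pos: [0.5157, 0.1186, 0.3541]
tool_rot: [0.034, 1.569, -2.658]
contact_force: [0.4, 0.2, 0.3]
opening: 0.092
```

```bash
python3 -c "
from h import *
togo(.26)
snap('wrist','w1.png')"
```

```text
togo [ 0.235  -0.0649 -0.0865] yawy -64.21194977235966 t 1.975 [0.51568187 0.11862549 0.35405544] q [ 8.200e-02  2.870e-01  1.257e+00 -1.000e-03  1.599e+00  1.202e+00] F [0.44 0.21 0.33] M [-0.049  0.05   0.001] 0.09198324222413126 x [-1.3e-03 -7.0e-04 -1.0e+00]
```

View pics/w1.png

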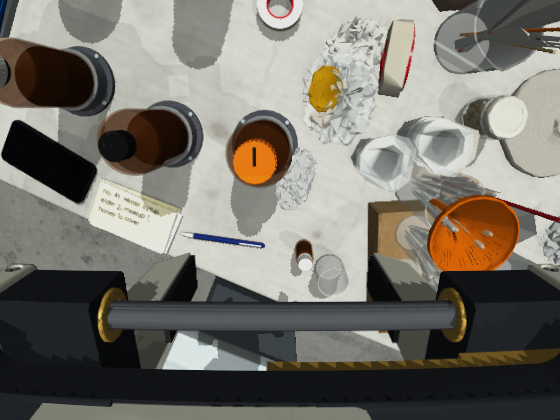

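The wrist view shows the orange cap centred near (255,162), with its pointer running from about (255,165) up to (255,147). Black and white caps lie to its left, and nothing else is close to it.

```bash
python3 - <<'E'
from h import *
im=cv2.imread('pics/w1.png');o=robot.observe()
h=cv2.cvtColor(im,cv2.COLOR_BGR2HSV);m=cv2.inRange(h,(3,150,100),(18,255,255));m[:,:210]=0;m[:,285:]=0;m[:120]=0;m[200:]=0
ys,xs=np.nonzero(m);print(xs.min(),xs.max(),ys.min(),ys.max())
cv2.imwrite('pics/z2.png',cv2.resize(im[125:200,215:295],None,fx=7,fy=7,interpolation=cv2.INTER_CUBIC))
for p in((255,159),(255,161),(255,163)):print(onz('wrist',p,.202,o))
d=onz('wrist',(255,147),.202,o)-onz('wrist',(255,165),.202,o);print(np.degrees(np.arctan2(d[1],d[0])))
E
```

```text
232 276 138 184
[0.53987709 0.15798085 0.202     ]
[0.5381662  0.15720567 0.202     ]
[0.53644969 0.15642809 0.202     ]
24.382384582568367
```

View pics/z2.png

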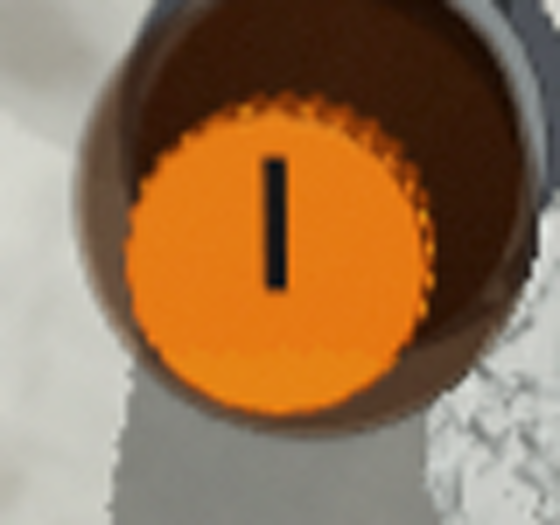

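>>> move_arm(
  increments=[
    [0.05,-0.064,-0.088,0],
    [0.2,-0.064,-0.088,0],
    [0.235,-0.064,-0.088,0],
    [0.235,-0.064,-0.088,0],
  ],
)

```text
time: 2.52
tool_pos: [0.5363, 0.1555, 0.2613]
tool_rot: [0.405, 1.57, -2.29]
contact_force: [-0.3, 0.4, 1.2]
opening: 0.0918
```

```bash
python3 -c "
from h import *
togo(.172,(.5362,.157))
snap('wrist','w2.png')"
```

```text
togo [ 0.2233 -0.0035 -0.0014] yawy -64.38239273356663 t 2.525 [0.53634921 0.15553825 0.2613284 ] q [ 0.145  0.381  1.369 -0.     1.392  1.269] F [-0.26  0.44  1.22] M [-0.018 -0.036 -0.06 ] 0.09184564431207495 x [-3.e-04 -4.e-04 -1.e+00]
```

View pics/w2.png

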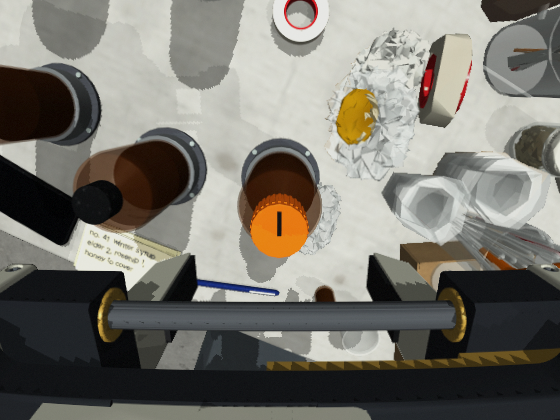

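```bash
python3 - <<'E'
from h import *
im=cv2.imread('pics/w2.png');o=robot.observe()
h=cv2.cvtColor(im,cv2.COLOR_BGR2HSV);m=cv2.inRange(h,(3,150,200),(18,255,255));m[:,:220]=0;m[:,330:]=0;m[:180]=0;m[270:]=0
(c,r)=cv2.minEnclosingCircle(np.argwhere(m)[:,::-1].astype(np.int32));ys,xs=np.nonzero(m);print(c,r,xs.min(),xs.max(),ys.min(),ys.max())
for p in((279.5,228),(279.5,230)):print(onz('wrist',p,.202,o))
E
```

```text
(278.959228515625, 228.13746643066406) 29.11942481994629 250 308 201 257
[0.53963106 0.15939762 0.202     ]
[0.53828247 0.15875539 0.202     ]
```

>>> move_arm(
  increments=[
    [0.1,-0.005,-0.004,0],
    [0.19,-0.005,-0.004,0],
    [0.222,-0.005,-0.004,0],
    [0.222,-0.005,-0.004,0],
  ],
)

```text
time: 3.08
tool_pos: [0.5377, 0.1591, 0.1732]
tool_rot: [2.764, 1.569, 0.071]
contact_force: [-0.1, 0.7, 0.3]
opening: 0.0917
```

>>> move_arm(
  increments=[
    [0,0,0,0],
    [0,0,0,0],
    [0,0,0,0],
    [0,0,0,0],
  ],
  gripper=1,
  squeeze=45,
)

```text
time: 3.58
tool_pos: [0.5369, 0.1593, 0.1721]
tool_rot: [2.52, 1.57, -0.172]
contact_force: [-0.6, 0.2, -0.1]
opening: 0.0562
```

```bash
python3 -c "
from h import *
togo(.164,(.537,.158))
snap('scene','s2.png');a=cv2.imread('pics/s2.png')[70:210,230:390]
cv2.imwrite('pics/s2z.png',cv2.resize(a,None,fx=4,fy=4))"
```

```text
togo [0.0204 0.0031 0.0013] yawy -64.28131371926675 t 3.575 [0.53692672 0.15933838 0.17214458] q [ 0.152  0.453  1.509 -0.     1.179  1.274] F [-0.57  0.17 -0.1 ] M [ 0.044 -0.049 -0.003] 0.056240660140544727 x [ 4.e-04 -1.e-04 -1.e+00]
```

View pics/s2z.png

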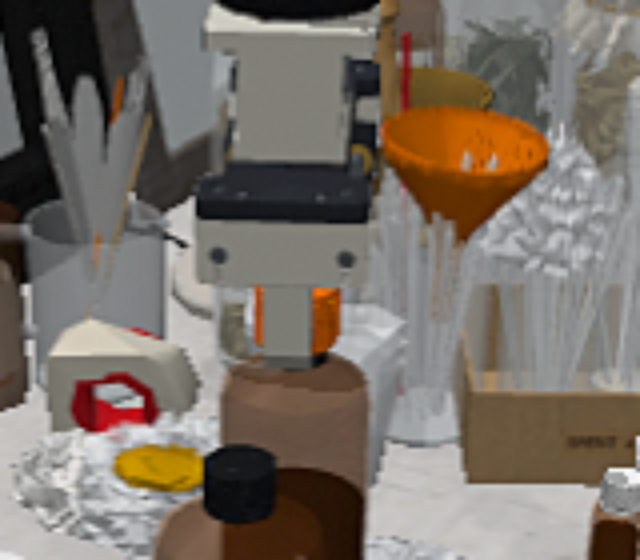

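The fingers straddle the orange cap and are still closing, with the opening at 56 mm.

>>> move_arm(
  increments=[
    [0,0,0,0],
    [0,0,0,0],
    [0,0,0,0],
    [0,0,0,0],
  ],
)

```text
time: 4.12
tool_pos: [0.5374, 0.1583, 0.172]
tool_rot: [1.653, 1.569, -1.04]
contact_force: [1.7, -5.7, -0.0]
opening: 0.0389
```

```bash
python3 -c "
from h import *
togo(.164,(.537,.158))"
```

```text
togo [0.02   0.0003 0.0012] yawy -64.30274662739679 t 4.125 [0.5373758  0.15834009 0.17199422] q [ 0.151  0.453  1.509 -0.002  1.178  1.274] F [ 1.66 -5.73 -0.01] M [-0.668 -0.224 -0.006] 0.038924135671183295 x [ 9.0e-04 -1.6e-03 -1.0e+00]
```

```bash
python3 -c "
from h import *
snap('wrist','w3.png')
snap('side','sd3.png');a=cv2.imread('pics/sd3.png')[150:290,200:360]
b=cv2.imread('pics/w3.png')[200:420,150:410]
cv2.imwrite('pics/z3.png',np.hstack([cv2.resize(a,(400,350)),cv2.resize(b,(400,350))]))
togo(.164)"
```

```text
togo [0.0199 0.0008 0.0059] yawy -64.30427342423009 t 4.225 [0.53737706 0.15830328 0.17196409] q [ 0.151  0.453  1.509 -0.002  1.178  1.274] F [ 1.78 -3.87  0.68] M [-0.758 -0.257 -0.032] 0.03914086020967112 x [ 9.0e-04 -1.6e-03 -1.0e+00]
```

View pics/z3.png

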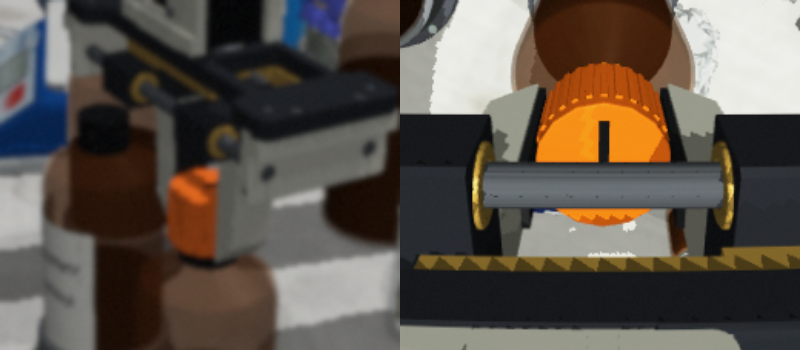

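The cap is held centrally between the pads, and its pointer is visible. Next I press it down.

>>> move_arm(
  increments=[
    [0.01,0,0,0],
    [0.021,0,0,0],
    [0.021,0,0,0],
  ],
  squeeze=50,
)

```text
time: 4.6
tool_pos: [0.5374, 0.1584, 0.1659]
tool_rot: [2.264, 1.568, -0.429]
contact_force: [-3.5, -6.3, 14.6]
opening: 0.0391
```

```bash
python3 -c "
from h import *
togo(.164,(.537,.158))"
```

```text
togo [0.0047 0.0004 0.0014] yawy -64.30078662797261 t 4.6 [0.53744392 0.15839053 0.16588442] q [ 0.151  0.459  1.519 -0.002  1.162  1.274] F [-3.51 -6.32 14.58] M [-0.802  0.755 -0.011] 0.03909781145878697 x [ 0.0026 -0.0012 -1.    ]
```

>>> move_arm(
  increments=[
    [0.003,0,0,0],
    [0.004,0,0,0],
  ],
)

```text
time: 4.85
tool_pos: [0.5375, 0.1584, 0.1655]
tool_rot: [2.417, 1.567, -0.276]
contact_force: [-7.0, -7.0, 24.7]
opening: 0.039
```

```bash
python3 -c "
from h import *
togo(.164,(.537,.158))
snap('wrist','w4.png')
b=cv2.imread('pics/w4.png')[200:420,150:410]
cv2.imwrite('pics/z4.png',cv2.resize(b,(520,440)))"
```

```text
togo [0.0037 0.0004 0.0017] yawy -64.29772101654777 t 4.85 [0.53752049 0.15843418 0.16549481] q [ 0.151  0.459  1.52  -0.002  1.16   1.274] F [-7.01 -7.04 24.72] M [-0.786  1.462 -0.034] 0.03897298817327892 x [ 0.0036 -0.001  -1.    ]
```

View pics/z4.png

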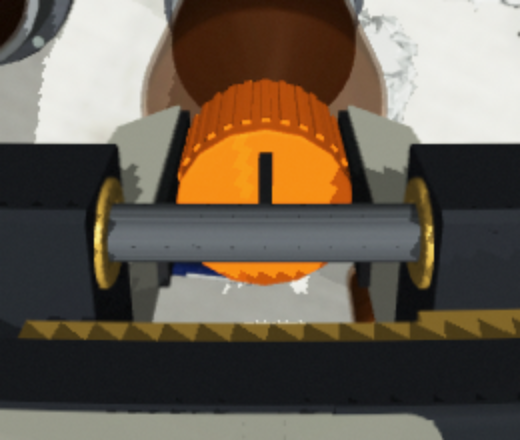

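```bash
python3 -c "
from h import *
snap('side','sd4.png')
z=lambda f:cv2.resize(cv2.imread('pics/'+f)[205:270,255:305],(260,338),interpolation=cv2.INTER_CUBIC)
cv2.imwrite('pics/z5.png',np.hstack([z('side0.png'),z('sd3.png'),z('sd4.png')]))
togo(.164,(.537,.158))"
```

```text
togo [0.0039 0.0004 0.0017] yawy -64.29788341702806 t 4.95 [0.53752506 0.15842626 0.16555403] q [ 0.151  0.458  1.52  -0.002  1.159  1.274] F [-6.64 -7.53 23.32] M [-0.768  1.335  0.044] 0.03876153630694251 x [ 0.0038 -0.001  -1.    ]
```

View pics/z5.png

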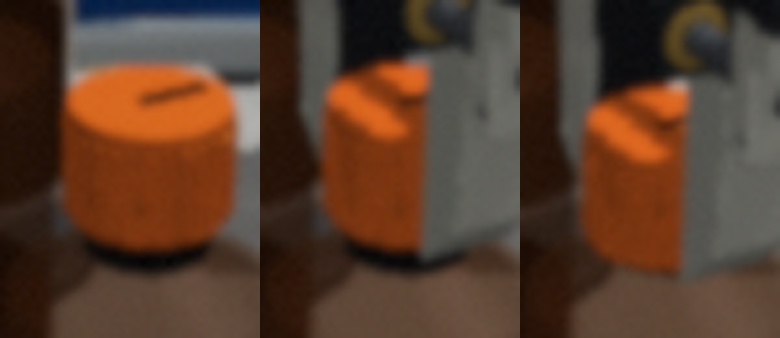

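At 6.5 mm of press the force climbs steeply, to 24 N. The fingertips are probably near the bottle shoulder, since the side view shows them just below the cap's rim. I'll come back up and regrip about 5 mm higher.

>>> move_arm(
  increments=[
    [-0.013,0,0,0],
    [-0.025,0,0,0],
    [-0.025,0,0,0],
  ],
)

```text
time: 5.32
tool_pos: [0.5374, 0.1583, 0.172]
tool_rot: [1.65, 1.569, -1.043]
contact_force: [1.6, -4.8, 1.1]
opening: 0.0389
```

>>> move_arm(
  increments=[
    [0,0,0,0],
    [0,0,0,0],
    [-0.014,0,0,0],
    [-0.014,0,0,0],
  ],
  gripper=0.45,
)

```text
time: 5.82
tool_pos: [0.5372, 0.1596, 0.1781]
tool_rot: [2.922, 1.57, 0.23]
contact_force: [-0.6, -0.4, -0.2]
opening: 0.0505
```

>>> move_arm(
  increments=[
    [0,0,0,0],
    [0,0,0,0],
    [0,0,0,0],
    [0,0,0,0],
    [0,0,0,0],
  ],
  gripper=1,
)

```text
time: 6.45
tool_pos: [0.5374, 0.1583, 0.1776]
tool_rot: [1.686, 1.569, -1.007]
contact_force: [2.4, -4.5, 0.7]
opening: 0.0386
```

```bash
python3 -c "
from h import *
togo(.164,(.537,.158))"
```

```text
togo [0.0341 0.0003 0.0012] yawy -64.30526900126279 t 6.45 [0.53736506 0.15831469 0.1776391 ] q [ 0.151  0.448  1.501 -0.002  1.192  1.274] F [ 2.44 -4.52  0.74] M [-0.754 -0.232 -0.008] 0.03861290835416859 x [ 0.001  -0.0015 -1.    ]
```

>>> move_arm(
  increments=[
    [0.01,0.003,0,0],
    [0.022,0.003,0,0],
    [0.022,0.003,0,0],
    [0.022,0.003,0,0],
  ],
)

```text
time: 6.95
tool_pos: [0.5375, 0.1583, 0.1697]
tool_rot: [2.937, 1.57, 0.244]
contact_force: [-1.9, -3.1, 8.7]
opening: 0.0388
```

```bash
python3 -c "
from h import *
togo(.1696,(.537,.158))"
```

```text
togo [0.0004 0.0002 0.0014] yawy -64.28532724653543 t 6.95 [0.53747113 0.15830449 0.16974498] q [0.15  0.455 1.512 0.    1.173 1.272] F [-1.9  -3.07  8.65] M [-0.335  0.396  0.017] 0.03880920375051516 x [ 1.e-03  3.e-04 -1.e+00]
```

The press is now 7.9 mm at about 9 N, which matches the spring. Next I turn it anticlockwise. Tool x points down, so that is a negative twist.

>>> move_arm(
  increments=[
    [0,0,0,-0.1],
    [0,0,0,-0.2],
    [0,0,0,-0.3],
    [0,0,0,-0.4],
    [0,0,0,-0.5],
  ],
)

```text
time: 7.58
tool_pos: [0.5369, 0.1588, 0.1697]
tool_rot: [-2.529, 1.57, 1.588]
contact_force: [-3.3, 0.4, 9.3]
opening: 0.039
```

```bash
python3 -c "
from h import *
togo(.1696,(.537,.158))"
```

```text
togo [0.0003 0.0013 0.0017] yawy -34.091321778004975 t 7.575 [0.53694203 0.15884369 0.16971714] q [1.500e-01 4.550e-01 1.513e+00 1.000e-03 1.173e+00 7.450e-01] F [-3.29  0.44  9.26] M [ 0.08   0.769 -0.102] 0.038997348065103014 x [-0.      0.0012 -1.    ]
```

>>> move_arm(
  increments=[
    [0,0,0,-0.1],
    [0,0,0,-0.2],
    [0,0,0,-0.3],
    [0,0,0,-0.4],
    [0,0,0,-0.5],
  ],
)

```text
time: 8.2
tool_pos: [0.5362, 0.1591, 0.1695]
tool_rot: [-2.132, 1.569, 2.509]
contact_force: [-7.1, 1.0, 10.5]
opening: 0.0386
```

```bash
python3 -c "
from h import *
togo(.1696,(.537,.158))"
```

```text
togo [-0.0004  0.0022  0.0025] yawy -4.0819313803247175 t 8.2 [0.5361804  0.15906137 0.16945433] q [0.15  0.455 1.514 0.002 1.174 0.221] F [-7.05  0.98 10.49] M [ 0.055  1.084 -0.077] 0.038648130612011 x [-0.0018  0.0013 -1.    ]
```

>>> move_arm(
  increments=[
    [0,0,0,-0.05],
    [0,0,0,-0.1],
    [0,0,0,-0.15],
    [0,0,0,-0.15],
  ],
)

```text
time: 8.7
tool_pos: [0.536, 0.1591, 0.1694]
tool_rot: [-2.198, 1.568, 2.597]
contact_force: [-6.6, 0.4, 9.5]
opening: 0.0393
```

```bash
python3 -c "
from h import *
togo(.1696,(.537,.158))
snap('wrist','w5.png')
b=cv2.imread('pics/w5.png')[200:420,150:410]
cv2.imwrite('pics/z6.png',cv2.resize(b,(520,440)))"
```

```text
togo [-0.0005  0.0024  0.0029] yawy 4.711402746295659 t 8.7 [0.53595194 0.15906513 0.1693936 ] q [0.15  0.455 1.514 0.002 1.175 0.067] F [-6.57  0.4   9.47] M [ 0.154  1.13  -0.418] 0.03928731678688515 x [-0.0024  0.0015 -1.    ]
```

View pics/z6.png

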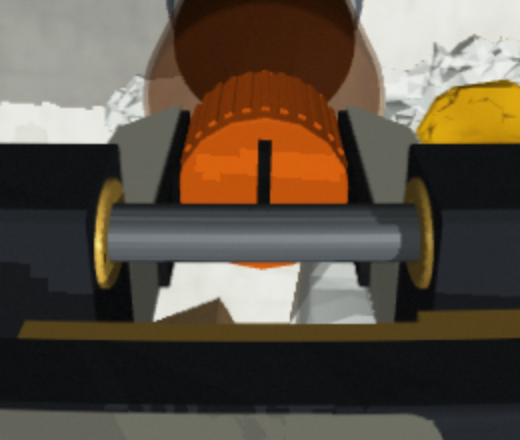

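>>> move_arm(
  increments=[
    [0,0,0,-0.03],
    [0,0,0,-0.05],
    [0,0,0,-0.05],
  ],
)

```text
time: 9.12
tool_pos: [0.5359, 0.159, 0.1693]
tool_rot: [-2.327, 1.567, 2.517]
contact_force: [-7.0, 1.3, 10.0]
opening: 0.0389
```

```bash
python3 -c "
from h import *
togo(.1696,(.537,.158))"
```

```text
togo [-0.0007  0.0024  0.0029] yawy 7.566821190924251 t 9.125 [0.53588331 0.15902186 0.16933044] q [0.15  0.455 1.514 0.003 1.175 0.017] F [-7.02  1.31  9.99] M [ 0.077  1.196 -1.353] 0.038934498358381996 x [-0.0027  0.002  -1.    ]
```

The torque has risen to 1.35 N m, so the cap is against its stop. I'll let go in place and then retreat straight up.

>>> move_arm(
  increments=[
    [0,0,0,0],
    [0,0,0,0],
    [0,0,0,0],
    [0,0,0,0],
    [0,0,0,0],
  ],
  gripper=0,
)

```text
time: 9.75
tool_pos: [0.5374, 0.1582, 0.1686]
tool_rot: [-1.089, 1.571, -2.525]
contact_force: [0.0, 0.1, 0.4]
opening: 0.0843
```

>>> move_arm(
  increments=[
    [0,0,0,0],
    [0,0,0,0],
    [-0.1,0,0,0],
    [-0.22,0,0,0],
    [-0.35,0,0,0],
  ],
)

```text
time: 10.38
tool_pos: [0.5371, 0.1581, 0.3099]
tool_rot: [-1.443, 1.57, -2.88]
contact_force: [1.4, 0.7, -0.9]
opening: 0.0917
```

>>> move_arm(
  increments=[
    [-0.1,0,0.1,0],
    [-0.1,0,0.2,0],
    [-0.1,0,0.2,0],
    [-0.1,0,0.2,0],
  ],
)

```text
time: 10.88
tool_pos: [0.5479, 0.0792, 0.3484]
tool_rot: [-2.147, 1.57, 2.7]
contact_force: [-0.2, -0.1, 0.1]
opening: 0.092
```

```bash
python3 -c "
from h import *
togo(.1696,(.537,.158))
o=robot.observe()
snap('wrist','w6.png');snap('side','sd6.png');snap('scene','sc6.png')
b=cv2.imread('pics/w6.png')
z=lambda f:cv2.resize(cv2.imread('pics/'+f)[205:270,255:305],(260,338),interpolation=cv2.INTER_CUBIC)
cv2.imwrite('pics/z7.png',np.hstack([z('side0.png'),z('sd6.png')]))"
```

```text
togo [ 4.470e-01 -4.000e-04 -1.987e-01] yawy 7.693515992200519 t 10.875 [0.54793927 0.079213   0.34837744] q [ 0.005  0.338  1.201  0.     1.604 -0.129] F [-0.22 -0.15  0.13] M [ 0.024 -0.075 -0.   ] 0.09195122520762489 x [-7.e-04  3.e-04 -1.e+00]
```

View pics/w6.png

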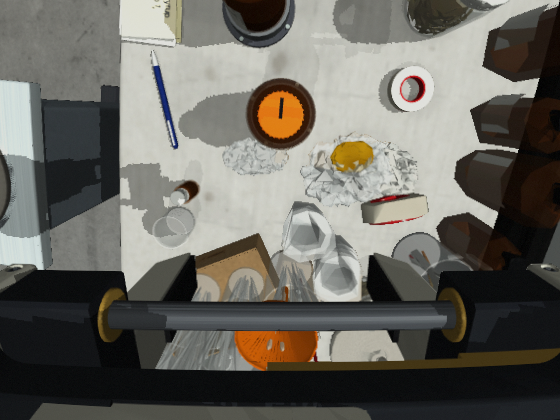

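View pics/z7.png

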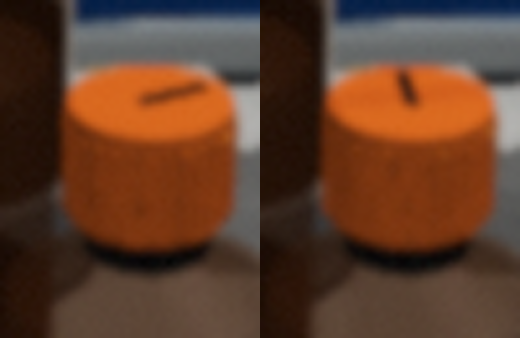

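The cap is fully up again, with its rim on the same rows as before, and the pointer is turned. The wrist view has the pointer at about (281,118) to (283,98). I'll measure the angle.

```bash
python3 - <<'E'
from h import *
from scipy.spatial.transform import Rotation as Ro
o=robot.observe()
def ang(f,x0,y0,x1,y1,o):
    im=cv2.imread('pics/'+f);g=im[y0:y1,x0:x1].max(2);ys,xs=np.nonzero(g<110)
    P=np.array([onz('wrist',(x+x0,y+y0),.202,o)[:2] for x,y in zip(xs,ys)]);d=np.linalg.svd(P-P.mean(0))[2][0];print(f,len(P),P.mean(0),np.degrees(np.arctan2(d[1],d[0]))%180)
ang('w6.png',270,94,295,124,o)
o1=dict(o);o1['tool_pos']=np.array([.51568,.11863,.35406]);R=np.array([[0,0,0]])
o1['tool_rot']=np.array([0.034,1.569,-2.658])
ang('w1.png',246,143,264,170,o1)
E
```

```text
w6.png 69 [0.53618701 0.16587585] 79.03811956123211
w1.png 54 [0.54245394 0.15992432] 24.34684427665323
```

```bash
python3 - <<'E'
from h import *
z=lambda f,x,y:cv2.resize(cv2.imread('pics/'+f)[y:y+50,x:x+60],None,fx=6,fy=6,interpolation=cv2.INTER_CUBIC)
cv2.imwrite('pics/z8.png',np.hstack([z('w6.png',252,90),z('w5.png',252,260)]))
o=robot.observe()
for e in(((281.5,117),(282.7,98)),):
    a,b=[onz('wrist',p,.202,o) for p in e];d=b-a;print(a,b,np.degrees(np.arctan2(d[1],d[0])))
E
```

```text
[0.53744188 0.15730717 0.202     ] [0.53630698 0.17349019 0.202     ] 94.01153446371828
```

View pics/z8.png

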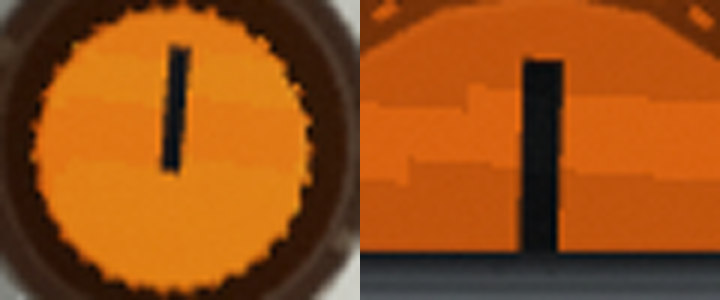

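```bash
python3 -c "
from h import *
print(robot.hand_in())"
```

```text
the job is handed in; nothing more can be done
None
```

The orange cap is unlocked: I pressed it down, turned it anticlockwise to its stop and let go. It sprang back up and stayed turned. I handed the job in at about 11 s.

- **Regrip:** My first grip was too low. At 6.5 mm of press the force rose to 25 N, probably because the fingertips met the bottle shoulder. I let the cap come back up before any turning and regripped about 5 mm higher.
- **Press:** The second press went 7.9 mm down at about 9 N, close to what the spring should give.
- **Turn:** The gripper turned 69° and the torque then started to rise. A further 3° of twist took it to about 1.35 N m, which I read as the hard stop.
- **Last checks:** In the side view the cap's rim is at its original height. The pointer moved from 24° to 94°, about 1.2 rad. The gripper is open and clear, with about zero force.
- **A check that disagreed:** A first automatic pointer reading gave 79°. I think its colour mask also caught dark pixels at the cap's edge. I measured again from the pointer's ends in an enlarged picture and got 94°.

The white cap was never approached.

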